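# Pack the service case and pin its locking bar

## Robot

A 7-joint arm with a two-finger parallel gripper is mounted at the origin on a cart in front of the work surface, level with it; the furniture and walls round the work are solid. World frame = base frame: x ahead of the robot, y to its left, z up, the work surface at z = 0. Lengths are in m, angles in rad, forces in N, time in s.
With the tool pointing down it reaches from about 0.4 to 0.85 m from the base axis. Payload 6.9 kg.
Tool frame: the origin (TCP) lies between the finger pads, 19 mm behind the fingertips; this is the grasp point; z points along the fingers, y is the line along which they close (so a half turn about z gives the same grasp; the last joint's range is limited). The gripper opens to 85 mm and grips with 20 to 120 N. Pads are 22 mm wide; open, the fingers measure 114 mm over their backs; the gripper's body (76 mm by 85 mm) begins 54 mm behind the grasp point. The pads swing forward as they close: fully open they stand 13 mm farther back than shut.
Start: joints at [-1.145, 0.507, -0.238, 1.5, 0.126, 1.149, -0.155], TCP at [0.197, 0.593, 0.25] pointing down, gripper open.
Joint ranges: [-3.08, 3.08], [-0.24, 2.05], [-1.43, 1.35], [0, 2.5], [-1.52, 4.66], [0.17, 1.96], [-2.89, 2.89]. Speed limits (rad/s): [2.39, 2.39, 3.14, 3.14, 3.14, 3.14, 3.14].

## Interface

Orientations are given as a unit quaternion [w, x, y, z].
In Python, from station import ctrl, get_state, vision, ticket, models gives the robot as it stands. Calls block until the motion is done:
- ctrl.movep(position, orientation): joint-space move of the TCP to a pose.
- ctrl.movel(position, frame=None, max_speed=0.15): straight line of the TCP; frame=None keeps the orientation; max_speed is the mean speed in m/s.
- ctrl.set_joints(angles): joint-space move.
- ctrl.ungrasp() and ctrl.close_gripper(force=None): open the fingers fully, or close them until they stop; force is the grip in N (None keeps the last).
- ctrl.pause(seconds).
- ctrl.ik(position, orientation): joint angles nearest the present ones, or None.
- get_state(): the state.
- vision.grab_frame(name): name is "side" or "top" or "wrist"; returns (picture, depth): 420x560x3 uint8, blue, green, red; 420x560 float32, m along the optical axis (not along the pixel's ray), 0 where there is no reading.
- vision.camera_info(name): a dict with "mtx" (3x3 intrinsics, pixels), "R" (3x3) and "t" (3): a world point X has camera coordinates R X + t; the wrist camera has in their place "hand_eye" (4x4, takes a point from camera to tool coordinates, whose origin is the TCP and whose axes are the flange's). Camera axes: x right, y down, z forward; pixel columns grow to the right and rows downward; lengths in m; the calibration is good to about 2 mm. A picture is of the moment at which its call begins: read the wrist's pose just before it. camera_info takes no time and is no camera call.
A pose or a line that the arm cannot do raises ctrl.Unreachable and nothing moves.
- ticket.close_job(): hands the job in; it is judged then, once.
Trained networks look in the newest picture that a camera, given by its name, has taken for a name from the list of things; names that differ only in an ending like _2 or _b are one class to them, and where a whole thing is asked for, a point or a joint stands for the part that bears it (a point fixed in the world has none). Each returns a list of dicts, best first, with "p" (0 to 1); they miss things now and then, are a little off and sometimes report something else, mostly with a low value. They report only what shows in the picture. A call takes as long as a camera call.
- models.recognise(camera, target): "point" ([column, row] in pixels, amid what is visible of it).
- models.masks_of(camera, target): "mask" (420x560 bool, what is visible of it) and "point" ([column, row] in pixels, amid what is visible of it).
The state is a dict: "time": time; "qpos": joint angles; "qd": joint speeds; "tau": joint torques, N m; "tcp_pos": TCP position; "eef_rot": TCP orientation; "contact_force": force on the tool from outside, world axes, zero at the start; "wrist_torque": the same for the moment, N m; "width": finger opening in m; "gripper_force": force on a finger pad.
Only numpy, scipy, OpenCV 4.12 (cv2) and the standard library are available. Lean on these libraries where they do the work, as an engineer would, in place of code of your own. Each camera call takes 0.05 s, during which the arm holds its last target. There are 200 camera calls.

## Task

Pack every screwdriver and seam ripper lying on the table into the open tool case, then lower the case's lid until it is closed. Then swing the locking bar across the lid until its eye lines up with the hole of the lug on the case, and thread the locking pin from its stand down through both, fully home with its flange on the bar. Leave the other things on the table where they are.

Things in the scene. Friction and masses are not known exactly. Their poses are not given: they have to be found in the camera images.
- case: fixed grey sheet-metal tool case, open-topped box 175 (its x) x 140 (its y) mm, walls 45 mm high and 5 mm thick, floor 5 mm thick; its front (-x) faces the robot, give or take a small yaw. Origin: centre of its underside, on the table. It carries on its right (-y) side a post for the locking bar, and on its left (+y) side a drilled lug
- kit_lid (a joint): hinge of the case's aluminium lid (178 mm deep from the hinge line, 142 wide, 6 thick), rad: 0 closed flat on the walls, 1.57 standing upright, grows as it opens; stiff friction hinge (about 0.3 N m) that stays where it is left, it does not fall shut by itself. Closed, the lid's top is 51 mm above the table
- lid_hinge (a point): centre of the lid's hinge line, at the case's far (+x) wall, 48 mm above the table; the line runs along the case's y
- lid_lip (a point): middle of the lip (60 wide, 12 deep, 6 thick) at the lid's free edge, 184 mm from the hinge line
- lock_bar (a joint): locking bar's angle, rad: 0 when the bar lies straight across the case with its eye exactly over the hole of the lug; grows as the bar swings out toward the robot (counter-clockwise seen from above); it turns level about a vertical pivot, range -0.25 to 2.2, no stop at 0; friction (0.12 N m) holds it where it is left
- bar_pivot (a point): the bar's vertical pivot axis at the height of the bar's top (61 mm above the table), 95 mm right (-y of the case) of the case's centre
- bar_knob (a point): centre of the top of the bar's black round knob: 20 mm diameter, rising 34 mm from the bar's top, 85 mm from the pivot
- bar_eye (a point): centre of the bar's eye (upper knuckle), at the bar's top face: a 15 mm vertical hole through the 8 mm thick bar, 36 mm square round the hole, 190 mm from the pivot
- lug_hole (a point): mouth of the hole in the case's lug (lower knuckle): 15 mm vertical through hole, 20 mm deep, mouth 51 mm above the table, 2 mm below the bar's underside; the lug is 36 mm square
- lock_pin: loose locking pin that stands upright in its stand: steel shaft 12 mm diameter, 50 mm long, tapered over its last 7 mm to 6 mm; above it a flange 26 mm across and 4 mm thick, then a round black grip 22 mm diameter and 36 mm high; 90 mm in all, 70 g. Origin: centre of the shaft's tip; its z points up along the pin
- pin_tip (a point): the tip of the pin's shaft (same point as its origin)
- pin_grip (a point): on the pin's axis, 74 mm above its tip, 20 mm above the flange's top: a good height for the tool centre when grasping
- pin_stand: fixed wooden block 46 x 46 x 55 mm with a 14 mm vertical hole, in which the pin is parked with its flange on the block's top. Origin under its centre
- driver_red: small screwdriver, red handle, 141 mm long over all, lying flat. Origin under its middle, on the table; the long axis is its own y. Handle 18 wide x 18 high from y=+3 to +70 mm, blade (4 mm rod at 9 mm height) toward -y to -70 mm. Grasp the handle across its width near y=+15 to +25 mm. May be absent
- driver_amber: small screwdriver, amber handle, 141 mm long over all, lying flat. Origin under its middle, on the table; the long axis is its own y. Handle 18 wide x 18 high from y=+3 to +70 mm, blade (4 mm rod at 9 mm height) toward -y to -70 mm. Grasp the handle across its width near y=+15 to +25 mm. May be absent
- seam_ripper: seam ripper with a purple handle, 112 mm long, lying flat. Origin under its middle, on the table; the long axis is its own y. Handle 10 wide x 10 high from y=-13 to +56 mm, thin metal fork toward -y. Grasp the handle across its width near y=+10 to +20 mm. May be absent
- needle_pack: flat needle case, 32 x 52 x 9 mm; a bystander. Origin under its centre
- pen_1: white ballpoint pen, 145 mm long; a bystander. Origin under its centre
- chalk_blue: flat piece of tailor's chalk, 38 x 49 x 8 mm; a bystander. Origin under its centre
- beeswax: beeswax disc, 39 mm across, 13 mm high; a bystander. Origin under its centre

How it is judged:
By the outcome, as a careful person would: the job done as asked, in the order asked, and still so for the second after the job is handed in, with the robot touching nothing.
Of driver_red, seam_ripper, driver_amber only 2 to 3 are there at a start; the rules pass over those that are not, and their reading is None.
At some moment in a run one of driver_red, seam_ripper, driver_amber may be knocked a few centimetres aside while the robot is not near it.
It also fails if it takes over 192 s, if anything falls off the work surface, if the arm or the gripper's body presses on something with over 40 N, if the wrist force passes 120 N, or if a joint passes its speed limit or range.

## Working session

There is one attempt and no reset: what is moved stays moved. The work goes in short steps, each a Python script; the robot and the scene stay as the last script left them, time stands still between calls to the robot, and variables do not carry over. Pictures are saved under pics/ and viewed, at most 14 in all, crops included, and the job is handed in when it is done.

```bash
ls; mkdir -p pics; cat > h.py <<'E'
import numpy as np, cv2
from station import ctrl, get_state, vision, ticket, models
def cam(name):
    i=vision.camera_info(name); K=np.array(i["mtx"])
    if name=="wrist":
        return K,None
    return K,(np.array(i["R"]),np.array(i["t"]))
def q2R(q):
    from scipy.spatial.transform import Rotation as r
    return r.from_quat([q[1],q[2],q[3],q[0]]).as_matrix()
def grab(name):
    s=get_state(); im,d=vision.grab_frame(name); i=vision.camera_info(name); K=np.array(i["mtx"])
    if name=="wrist":
        H=np.array(i["hand_eye"]); Rw=q2R(s["eef_rot"])
        M=np.eye(4); M[:3,:3]=Rw; M[:3,3]=s["tcp_pos"]; M=M@H
    else:
        M=np.eye(4); R=np.array(i["R"]); M[:3,:3]=R.T; M[:3,3]=-R.T@np.array(i["t"])
    return im,d,K,M   # M camera->world
def cloud(d,K,M):
    v,u=np.mgrid[:d.shape[0],:d.shape[1]]
    P=np.stack([(u-K[0,2])/K[0,0]*d,(v-K[1,2])/K[1,1]*d,d],-1)
    W=P@M[:3,:3].T+M[:3,3]; W[d<=0]=np.nan
    return W
def atz(px,z,K,M):
    r=M[:3,:3]@np.array([(px[0]-K[0,2])/K[0,0],(px[1]-K[1,2])/K[1,1],1]); o=M[:3,3]
    return o+r*(z-o[2])/r[2]
def proj(X,K,M):
    c=M[:3,:3].T@(np.asarray(X)-M[:3,3]); return (K@c/c[2])[:2]
def down(yaw):
    # tool z down; tool y axis in world at angle yaw+90deg ; tool x at yaw
    return np.array([0,np.cos(yaw/2),np.sin(yaw/2),0])
E
python3 - <<'E'
from h import *
s=get_state(); print(s["time"],s["tcp_pos"],s["eef_rot"],s["width"])
for n in ["top","side"]:
    im,d,K,M=grab(n); cv2.imwrite(f"pics/{n}0.png",im); W=cloud(d,K,M)
    np.savez(f"{n}0.npz",W=W,K=K,M=M); print(n,M[:3,3])
    for t in ["case","kit_lid","lock_bar","bar_knob","bar_eye","lug_hole","lock_pin","pin_stand","driver_red","driver_amber","seam_ripper","lid_lip","bar_pivot"]:
        for r in models.masks_of(n,t)[:2]:
            m=r["mask"]; p=np.nanmedian(W[m],0) if m.any() else None
            u,v=map(int,r["point"]); print(t,round(r["p"],2),np.round(r["point"]),m.sum(),np.round(p,3),np.round(W[v,u],3))
E
```

```text
pics
0.0 [0.19639509 0.59283632 0.24913094] [-1.25271254e-04  1.59193151e-01  9.87247048e-01 -8.89923823e-04] 0.0854012489621661
top [ 0.4514962  -0.21114682  0.93637787]
case 0.9 [350. 183.] 7565 [ 0.574 -0.365  0.008] [ 0.578 -0.37   0.006]
case 0.72 [279. 141.] 354 [ 0.668 -0.195  0.054] [ 0.668 -0.198  0.056]
kit_lid 0.71 [351. 137.] 1277 [ 0.649 -0.347  0.173] [ 0.648 -0.344  0.18 ]
kit_lid 0.71 [328. 280.] 205 [ 0.346 -0.319  0.014] [ 0.349 -0.318  0.014]
lock_bar 0.56 [411. 222.] 895 [ 0.479 -0.496  0.06 ] [ 0.484 -0.501  0.056]
bar_knob 0.78 [412. 224.] 940 [ 0.477 -0.497  0.06 ] [ 0.479 -0.499  0.061]
bar_eye 0.92 [411. 227.] 1060 [ 0.477 -0.498  0.059] [ 0.472 -0.497  0.06 ]
lug_hole 0.73 [347. 186.] 7331 [ 0.574 -0.365  0.009] [ 0.571 -0.365  0.003]
pin_stand 0.61 [277. 142.] 345 [ 0.67  -0.193  0.054] [ 0.666 -0.196  0.053]
driver_red 0.7 [355. 248.] 157 [ 0.422 -0.38   0.014] [ 0.425 -0.382  0.014]
driver_amber 0.7 [324. 280.] 237 [ 0.347 -0.311  0.013] [ 0.349 -0.309  0.012]
seam_ripper 0.45 [290. 245.] 79 [ 0.428 -0.224  0.008] [ 0.428 -0.226  0.008]
lid_lip 0.86 [351.
[... 552 characters left out ...]
06 ]
lug_hole 0.96 [243. 260.] 6979 [ 0.56  -0.369  0.051] [ 0.55  -0.352  0.001]
lock_pin 0.7 [329. 252.] 126 [ 0.682 -0.199  0.09 ] [ 0.68  -0.204  0.091]
lock_pin 0.3 [210. 188.] 196 [ 0.346 -0.319  0.015] [ 0.344 -0.316  0.02 ]
driver_red 0.74 [200. 224.] 177 [ 0.423 -0.388  0.016] [ 0.417 -0.386  0.017]
driver_red 0.35 [332. 254.] 172 [ 0.682 -0.197  0.085] [ 0.686 -0.202  0.089]
driver_amber 0.58 [211. 190.] 213 [ 0.346 -0.315  0.014] [ 0.351 -0.314  0.018]
seam_ripper 0.17 [166. 261.] 987 [ 0.478 -0.496  0.061] [ 0.476 -0.499  0.061]
lid_lip 0.71 [264. 270.] 2383 [ 0.654 -0.35   0.161] [ 0.654 -0.355  0.164]
bar_pivot 0.96 [242. 258.] 6622 [ 0.562 -0.367  0.053] [ 0.547 -0.35   0.005]
```

View pics/top0.png

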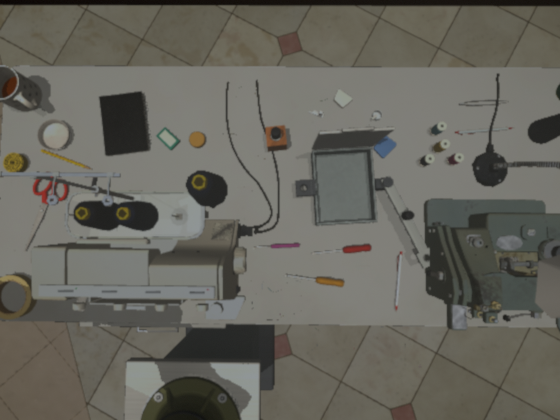

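View pics/side0.png

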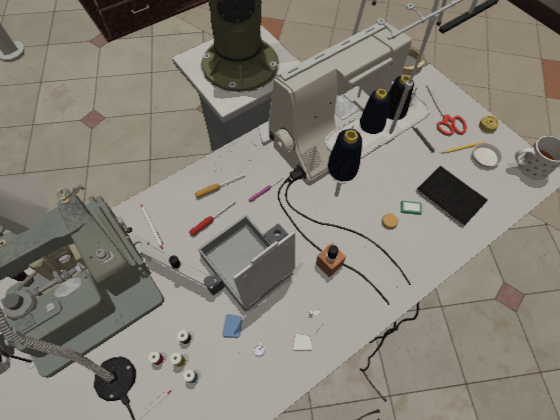

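Both pictures agree: the case is at top (345,185) with its lid upright, the bar swings out to (420,258), and the pin stands at (277,135). The red driver is at (355,248), amber at (330,281) and the ripper at (287,245). Next I check obstacle heights, then take a wrist view.

```bash
python3 - <<'E'
from h import *
A=np.load("top0.npz")["W"].reshape(-1,3);B=np.load("side0.npz")["W"].reshape(-1,3)
P=np.vstack([A,B]);P=P[~np.isnan(P[:,0])]
ys=np.arange(0.7,-0.9,-0.1)
print("y   ",[round(y,1) for y in ys])
for x in np.arange(0.9,-0.01,-0.1):
    print(round(x,1),[ (lambda q: int(100*np.max(q)) if len(q) else -1)(P[(abs(P[:,0]-x)<.05)&(abs(P[:,1]-y)<.05),2]) for y in ys])
from scipy.spatial.transform import Rotation as r
print(np.round(vision.camera_info("wrist")["hand_eye"],3), vision.camera_info("wrist")["mtx"])
try:
    s=get_state()
    ctrl.movel([0.25,0.593,0.5])
except Exception as e: print("up fail",e)
for yaw in (0,np.pi,np.pi/2,-np.pi/2):
    print(yaw,np.round(ctrl.ik([0.5,-0.33,0.42],down(yaw)) if ctrl.ik([0.5,-0.33,0.42],down(yaw)) is not None else 0,2))
print(get_state()["tcp_pos"],get_state()["qpos"])
E
```

```text
y    [np.float64(0.7), np.float64(0.6), np.float64(0.5), np.float64(0.4), np.float64(0.3), np.float64(0.2), np.float64(0.1), np.float64(0.0), np.float64(-0.1), np.float64(-0.2), np.float64(-0.3), np.float64(-0.4), np.float64(-0.5), np.float64(-0.6), np.float64(-0.7), np.float64(-0.8)]
0.9 [-73, -73, 0, 0, 0, 0, 0, 0, 0, 0, 0, 0, 0, 0, 0, 0]
0.8 [-1, -1, 9, 9, 0, 1, 1, 0, 2, 1, 2, 1, 0, 0, 2, 0]
0.7 [-1, -1, 0, 8, 2, 1, 1, 1, 2, 9, 23, 23, 1, 5, 1, 10]
0.6 [-1, -1, 2, 2, 1, 1, 1, 25, 25, 5, 24, 24, 6, 4, 34, 0]
0.5 [-1, -1, 0, 1, 11, 45, 45, 45, 25, 6, 5, 6, 11, 17, 34, 12]
0.4 [-1, -1, 0, 2, 0, 28, 28, 28, 28, 1, 2, 2, 18, 38, 37, 19]
0.3 [-1, -1, 2, 2, 0, 28, 28, 28, 28, 0, 2, 2, 18, 36, 21, 3]
0.2 [-1, -1, 0, 0, 0, 0, 0, 0, 0, 0, 0, 0, 0, 0, 0, 0]
0.1 [-73, -74, -74, -73, -74, 0, 7, 26, 26, 0, -74, -74, -74, -74, -73, -74]
0.0 [-73, -74, -74, -74, -73, 0, 9, 21, 26, 0, -73, -74, -74, -74, -74, -74]
[[-0.    -0.965 -0.261  0.066]
 [ 1.    -0.     0.001  0.001]
 [-0.001 -0.261  0.965 -0.122]
 [ 0.     0.     0.     1.   ]] [[291.82517266   0.         278.28501305]
 [  0.         291.82517266 212.30689443]
 [  0.           0.           1.        ]]
0 [ 0.04  0.51  0.96  1.24 -0.41  1.58 -0.65]
3.141592653589793 [ 0.03  0.52  0.98  1.24 -0.42  1.59  2.5 ]
1.5707963267948966 [ 0.08  0.48  0.85  1.24 -0.36  1.57  0.87]
-1.5707963267948966 [-0.03  0.58  1.15  1.24 -0.52  1.63 -2.12]
[0.24984609 0.59290584 0.4994852 ] [-1.10774739  0.49163769 -0.2284036   0.85484366  0.10992755  1.80560841
 -0.03308251]
```

```bash
python3 - <<'E'
from h import *
q=np.array(get_state()["qpos"]); q[1]=0.15; ctrl.set_joints(q)
print(get_state()["tcp_pos"])
q[0]=0.5; q[2]=0; ctrl.set_joints(q); print(get_state()["tcp_pos"])
ctrl.movep([0.56,-0.33,0.36],down(0)); s=get_state(); print(s["tcp_pos"],s["qpos"],s["time"])
im,d,K,M=grab("wrist"); cv2.imwrite("pics/w1.png",im); W=cloud(d,K,M); np.savez("w1.npz",W=W,K=K,M=M,im=im)
for t in ["kit_lid","lock_bar","bar_knob","bar_eye","lug_hole","lock_pin","pin_stand","driver_red","driver_amber","seam_ripper"]:
    for r in models.masks_of("wrist",t)[:2]:
        m=r["mask"]; print(t,round(r["p"],2),np.round(r["point"]),m.sum(),np.round(np.nanmedian(W[m],0),3))
E
```

```text
[0.19561398 0.48397404 0.69770681]
[ 0.42638436 -0.30123796  0.6999703 ]
[ 0.56027021 -0.33017373  0.36140819] [ 0.44653101  0.48918154  0.08751618  1.22243566 -0.04142538  1.42927368
 -1.04027324] 8.4417
kit_lid 0.81 [301. 108.] 1378 [ 0.647 -0.348  0.224]
lock_bar 0.95 [382. 222.] 1511 [ 0.5   -0.482  0.059]
lock_bar 0.69 [302. 174.] 15125 [ 0.569 -0.361  0.005]
bar_knob 0.96 [380. 223.] 1515 [ 0.502 -0.482  0.059]
bar_eye 0.75 [381. 227.] 1621 [ 0.501 -0.482  0.059]
lug_hole 0.8 [302. 172.] 14971 [ 0.569 -0.362  0.005]
lock_pin 0.63 [175.  92.] 448 [ 0.679 -0.197  0.092]
lock_pin 0.18 [301. 109.] 1487 [ 0.647 -0.346  0.224]
pin_stand 0.76 [189. 101.] 1148 [ 0.674 -0.205  0.053]
driver_red 0.56 [307. 259.] 466 [ 0.42  -0.378  0.013]
driver_amber 0.93 [271. 294.] 429 [ 0.347 -0.313  0.013]
driver_amber 0.49 [62. 97.] 648 [ 0.681 -0.003  0.011]
seam_ripper 0.61 [213. 250.] 199 [ 0.427 -0.213  0.008]
```

View pics/w1.png

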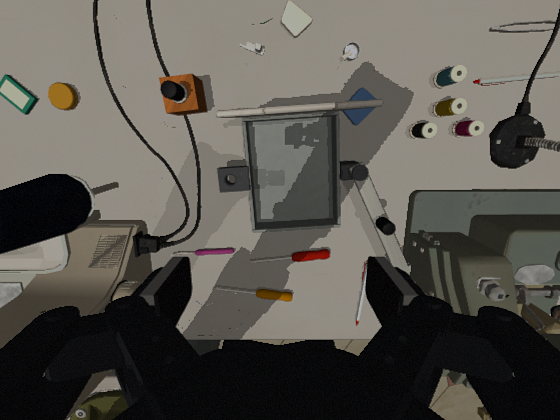

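The wrist view shows the case with its lid edge-on at row 108, the lug hole at (231,180) and the bar post at (350,170). The knob is at (385,225), the pin at (175,90) and the tools at rows 250–295. Now fitting poses.

```bash
cat >> h.py <<'E'
from scipy.optimize import least_squares
HUE={"driver_red":(172,8),"driver_amber":(9,22),"seam_ripper":(135,168)}
TOP={"driver_red":.018,"driver_amber":.018,"seam_ripper":.010}
def handle(name,im,W,K,M,reg=((0.28,0.50),(-0.52,-0.15))):
    hsv=cv2.cvtColor(im,cv2.COLOR_BGR2HSV); h=hsv[...,0]; a,b=HUE[name]
    hm=((h>=a)&(h<=b)) if a<b else ((h>=a)|(h<=b))
    zmax=reg[2] if len(reg)>2 else .04
    with np.errstate(invalid="ignore"):
        m=hm&(hsv[...,1]>110)&(hsv[...,2]>50)&(W[...,0]>reg[0][0])&(W[...,0]<reg[0][1])&(W[...,1]>reg[1][0])&(W[...,1]<reg[1][1])&(W[...,2]<zmax)
    n,l,st,c=cv2.connectedComponentsWithStats(m.astype(np.uint8),connectivity=8)
    if n<2: return None
    k=1+np.argmax(st[1:,4]); vu=np.argwhere(l==k)
    (cx,cy),(w,hh),ang=cv2.minAreaRect(vu[:,::-1].astype(np.float32))
    z=TOP[name]*0.75
    P=np.array([atz(p[::-1],z,K,M)[:2] for p in vu])
    c=P.mean(0); u,s,vt=np.linalg.svd(P-c,full_matrices=False); ax=vt[0]; t=(P-c)@ax
    mid=c+ax*(t.max()+t.min())/2
    return mid,np.arctan2(ax[1],ax[0]),t.max()-t.min(),len(vu)
def fitcase(W,x0=(0.57,-0.362,0)):
    P=W.reshape(-1,3); P=P[~np.isnan(P[:,0])]
    m=(P[:,2]>.040)&(P[:,2]<.049)&(abs(P[:,0]-x0[0])<.12)&(abs(P[:,1]-x0[1])<.085); P=P[m,:2]
    def res(p):
        c,s=np.cos(p[2]),np.sin(p[2]); q=(P-p[:2])@np.array([[c,-s],[s,c]])
        dx=abs(abs(q[:,0])-.085); dy=abs(abs(q[:,1])-.0675)
        # far wall hidden by the lid: only front and side walls
        dx=np.where(q[:,0]>0,9,dx)
        return np.minimum(dx,dy)
    r=least_squares(res,x0,loss="soft_l1",f_scale=.003); return r.x,np.median(abs(res(r.x))),len(P)
E
python3 - <<'E'
from h import *
for f in ("w1","top0","side0"):
    D=np.load(f+".npz"); W=D["W"]; print(f,fitcase(W))
D=np.load("w1.npz"); W,K,M,im=D["W"],D["K"],D["M"],D["im"]
for n in HUE: print(n,handle(n,im,W,K,M))
P=W.reshape(-1,3);P=P[~np.isnan(P[:,0])]
def med(lab,m): q=P[m]; print(lab,len(q),q.min(0).round(3),np.median(q,0).round(3),q.max(0).round(3)) if len(q) else print(lab,0)
x,y,z=P.T
med("lid high",(z>.2)&(z<.3)&(x>.6)&(x<.75)&(y<-.25)&(y>-.46))
med("lid low",(z>.06)&(z<.12)&(x>.6)&(x<.75)&(y<-.32)&(y>-.40))
med("lug",(z>.047)&(z<.056)&(x>.52)&(x<.62)&(y>-.29)&(y<-.24))
med("knob",(z>.090)&(z<.1)&(x>.4)&(x<.6)&(y>-.53)&(y<-.45))
med("post",(z>.056)&(z<.068)&(x>.54)&(x<.62)&(y>-.52)&(y<-.43))
med("bar",(z>.057)&(z<.064)&(x>.36)&(x<.62)&(y>-.57)&(y<-.42))
med("pin top",(z>.088)&(z<.1)&(x>.6)&(x<.75)&(y>-.25)&(y<-.15))
med("stand",(z>.050)&(z<.058)&(x>.6)&(x<.75)&(y>-.25)&(y<-.15))
B=np.load("side0.npz")["W"].reshape(-1,3); P=np.vstack([P,np.load("top0.npz")["W"].reshape(-1,3),B]);P=P[~np.isnan(P[:,0])]
for lo,hi in((-.25,-.12),):
    for xx in np.arange(.3,.6,.05):
        q=P[(abs(P[:,0]-xx)<.025)&(P[:,2]>.04)&(P[:,1]<.0)&(P[:,1]>-.25)]; print(round(xx,2), "machine min y",q[:,1].min().round(3) if len(q) else None)
print(proj([0.57,-0.27,0.051],K,M))
E
```

```text
w1 (array([ 0.56707906, -0.35246887,  0.06637711]), np.float64(0.0018335904271904735), 1507)
top0 (array([ 0.5683784 , -0.35291828,  0.06660235]), np.float64(0.0018201879015908376), 616)
side0 (array([ 0.56704833, -0.35406879,  0.06294445]), np.float64(0.0013560295309333406), 430)
driver_red (array([ 0.42286233, -0.38544571]), np.float64(1.6824911294181786), np.float64(0.06499358635113009), 336)
driver_amber (array([ 0.34556286, -0.32137077]), np.float64(-1.7027269961618163), np.float64(0.0650502696287822), 324)
seam_ripper (array([ 0.42756165, -0.21683607]), np.float64(-1.5145157651325718), np.float64(0.06716229404074422), 173)
lid high 1337 [ 0.64  -0.417  0.201] [ 0.647 -0.346  0.225] [ 0.656 -0.276  0.238]
lid low 23 [ 0.649 -0.398  0.064] [ 0.652 -0.358  0.093] [ 0.655 -0.32   0.117]
lug 650 [ 0.541 -0.286  0.047] [ 0.561 -0.265  0.049] [ 0.579 -0.24   0.052]
knob 144 [ 0.488 -0.495  0.09 ] [ 0.498 -0.485  0.093] [ 0.507 -0.476  0.096]
post 513 [ 0.54  -0.474  0.056] [ 0.563 -0.452  0.06 ] [ 0.587 -0.432  0.067]
bar 1401 [ 0.408 -0.553  0.057] [ 0.501 -0.484  0.059] [ 0.587 -0.434  0.064]
pin top 257 [ 0.67  -0.203  0.088] [ 0.68  -0.193  0.093] [ 0.691 -0.182  0.096]
stand 829 [ 0.656 -0.218  0.05 ] [ 0.675 -0.2    0.053] [ 0.705 -0.167  0.058]
0.3 machine min y -0.113
0.35 machine min y -0.131
0.4 machine min y -0.136
0.45 machine min y -0.195
0.5 machine min y -0.191
0.55 machine min y -0.25
[238.12755843 173.23464078]
```

```bash
cat >> h.py <<'E'
CASE=np.array([0.5675,-0.353]); CY=0.0655
def cw(x,y,z): # case -> world
    c,s=np.cos(CY),np.sin(CY); return np.array([CASE[0]+c*x-s*y,CASE[1]+s*x+c*y,z])
def pick(p,yaw,z,force=40):
    ctrl.movep([p[0],p[1],.12],down(yaw)); ctrl.movel([p[0],p[1],z],max_speed=.1)
    ctrl.close_gripper(force); s=get_state(); print("width",s["width"],s["gripper_force"])
    ctrl.movel([p[0],p[1],.17],max_speed=.2); s=get_state(); print("lifted width",s["width"],s["time"])
def look(tag,pos=(.50,-.33,.36),yaw=np.pi,move=True):
    if move: ctrl.movep(list(pos),down(yaw))
    im,d,K,M=grab("wrist"); W=cloud(d,K,M); cv2.imwrite(f"pics/{tag}.png",im); np.savez(f"{tag}.npz",W=W,K=K,M=M,im=im); return im,W,K,M
def hpose(name,r,sign=-1):
    mid,a=r[0],r[1]; d=np.array([np.cos(a),np.sin(a)])
    if d[1]*sign<0: d=-d
    off={"seam_ripper":.0215-.015}.get(name,.0165)
    return mid-off*d, np.arctan2(d[1],d[0])
E
python3 - <<'E'
from h import *
D=np.load("w1.npz"); r=handle("driver_red",D["im"],D["W"],D["K"],D["M"])
p,th=hpose("driver_red",r); print(p,th)
pick(p,th+np.pi,.021)
print(get_state()["qpos"])
ctrl.movep([.47,-.38,.18],down(np.pi+CY))
t=cw(.016,-.04,.12); ctrl.movel(t,max_speed=.2); t[2]=.070; ctrl.movel(t,max_speed=.1)
print(get_state()["width"],get_state()["qpos"])
ctrl.ungrasp(); t[2]=.2; ctrl.movel(t,max_speed=.25)
im,W,K,M=look("w2")
for n in HUE: print(n,handle(n,im,W,K,M,((.28,.65),(-.52,-.15))))
print(get_state()["time"])
E
```

```text
[ 0.42102319 -0.36904853] -1.4591015241716148
width 0.015956016804293493 39.507397413253784
lifted width 0.016232002167389164 13.1083
[ 0.86522483  0.49098099 -0.2846907   1.78905314  0.17149943  0.88749294
  0.61515616]
0.016058918934045173 [ 0.87591253  0.85098533 -0.61810211  1.46469179  0.54384973  1.00053934
  1.75841398]
driver_red (array([ 0.60660143, -0.38581452]), np.float64(0.2587293628642813), np.float64(0.06789049683259171), 348)
driver_amber (array([ 0.34368655, -0.32112862]), np.float64(1.439975468338661), np.float64(0.06603328788783078), 535)
seam_ripper (array([ 0.42590219, -0.21699918]), np.float64(-1.5175518322597399), np.float64(0.06700320992265038), 237)
17.8917
```

View pics/w2.png

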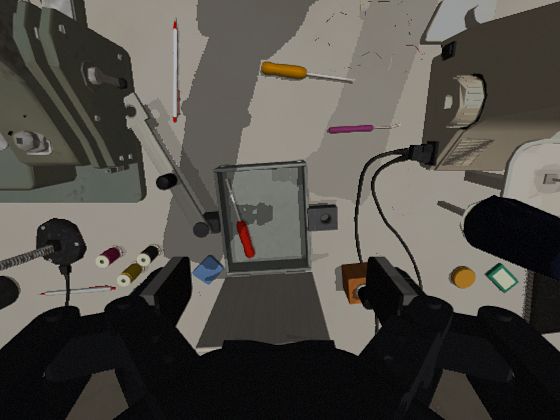

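Red lies in the case at (243,235), slightly skewed. Amber is at (290,72) and the ripper at (352,128), both unmoved. Next: amber.

```bash
python3 - <<'E'
from h import *
D=np.load("w2.npz"); r=handle("driver_amber",D["im"],D["W"],D["K"],D["M"])
p,th=hpose("driver_amber",r); print(p,th)
pick(p,th+np.pi,.021)
ctrl.movep([.47,-.32,.18],down(np.pi+CY))
t=cw(.016,.04,.12); ctrl.movel(t,max_speed=.2); t[2]=.070; ctrl.movel(t,max_speed=.1)
print(get_state()["width"])
ctrl.ungrasp(); t[2]=.2; ctrl.movel(t,max_speed=.25)
im,W,K,M=look("w3")
for n in HUE: print(n,handle(n,im,W,K,M,((.28,.65),(-.52,-.15))))
p,th=hpose("seam_ripper",handle("seam_ripper",im,W,K,M)); print(p,th)
for y in (th,th+np.pi):
    q=ctrl.ik([p[0],p[1],.12],down(y)); print(None if q is None else np.round(q,2))
print(get_state()["qpos"],get_state()["time"])
E
```

```text
[ 0.34583895 -0.30476961] -1.7016171852511324
width 0.015851380637748057 39.27174389362335
lifted width 0.016311978750607265 21.9083
0.0158950466798874
driver_red (array([ 0.60668185, -0.38584203]), np.float64(0.2582351521882466), np.float64(0.06785843739552029), 352)
driver_amber (array([ 0.60275928, -0.30818115]), np.float64(0.15882169435095622), np.float64(0.06808881694403081), 349)
seam_ripper (array([ 0.42594957, -0.21601246]), np.float64(-1.512390176728922), np.float64(0.0669859223793127), 237)
[ 0.42557014 -0.20952354] -1.512390176728922
[ 1.11  0.65 -1.1   2.05  0.75  0.91  2.79]
[ 0.7   0.46 -0.42  2.06  0.29  0.68  0.15]
[ 1.02555177  0.48581484 -0.82584297  1.36875035  0.35221227  1.44103803
  1.78398667] 26.7167
```

```bash
python3 - <<'E'
from h import *
D=np.load("w3.npz"); p,th=hpose("seam_ripper",handle("seam_ripper",D["im"],D["W"],D["K"],D["M"]))
p=p+np.array([0,-.004]) # a little farther from the machine
pick(p,th,.0205)
print(np.round(get_state()["qpos"],2))
ctrl.movel([.46,-.32,.2],max_speed=.25)
ctrl.movep([.47,-.35,.18],down(np.pi+CY))
t=cw(-.02,.002,.12); ctrl.movel(t,max_speed=.2); t[2]=.034; ctrl.movel(t,max_speed=.1)
print(get_state()["width"],get_state()["contact_force"])
ctrl.ungrasp(); t[2]=.2; ctrl.movel(t,max_speed=.25)
im,W,K,M=look("w4")
for n in HUE: print(n,handle(n,im,W,K,M,((.28,.65),(-.52,-.15))))
print(np.round(get_state()["qpos"],2),get_state()["time"])
E
```

```text
width 0.009432959767072615 40.70205330848694
lifted width 0.009384177604094329 30.5083
[ 1.19  0.62 -1.22  1.99  0.68  1.03  2.84]Traceback (most recent call last):
  File "<stdin>", line 6, in <module>
station.Unreachable: the arm cannot follow that straight line within its joint ranges
```

```bash
python3 - <<'E'
from h import *
ctrl.movep([.45,-.27,.2],down(4.0)); print(np.round(get_state()["qpos"],2))
ctrl.movep([.47,-.35,.18],down(np.pi+CY)); print(np.round(get_state()["qpos"],2))
t=cw(-.02,.002,.12); ctrl.movel(t,max_speed=.2); t[2]=.034; ctrl.movel(t,max_speed=.1)
print(get_state()["width"],get_state()["contact_force"])
ctrl.ungrasp(); t[2]=.2; ctrl.movel(t,max_speed=.25)
im,W,K,M=look("w4")
for n in HUE: print(n,handle(n,im,W,K,M,((.28,.65),(-.52,-.15))))
print(np.round(get_state()["qpos"],2),get_state()["time"])
E
```

```text
[ 1.14  0.55 -1.01  1.83  0.53  1.06  2.36]
[ 1.05  0.59 -0.74  1.71  0.45  1.03  1.8 ]
0.00900388419549664 [-0.23532097 -0.33249944  0.77503054]
driver_red (array([ 0.60659596, -0.38571497]), np.float64(0.258934416093982), np.float64(0.06797885512764702), 349)
driver_amber (array([ 0.60281663, -0.30815246]), np.float64(0.1588862990370135), np.float64(0.06820295517981431), 349)
seam_ripper (array([ 0.5449095 , -0.35156773]), np.float64(0.08022927195477483), np.float64(0.06717308636912178), 202)
[ 1.    0.47 -0.77  1.37  0.33  1.43  1.81] 35.5917
```

View pics/w4.png

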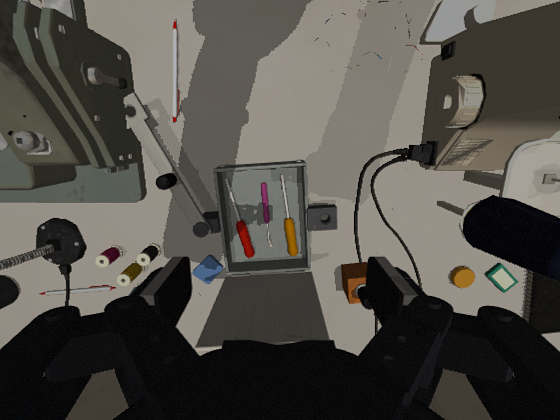

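All three are in the case, drivers at (243,235) and (290,235) and the ripper between them. Now closing the lid from behind.

```bash
python3 - <<'E'
from h import *
for f in ("w2","w3","w4"): print(fitcase(np.load(f+".npz")["W"]))
W=np.load("w4.npz")["W"]
ctrl.close_gripper(20)
yaw=np.pi+CY; r=.16; H=.0875
def tcp(phi,off=.003):
    d=np.array([-np.cos(phi),np.sin(phi)]); n=np.array([np.sin(phi),np.cos(phi)])
    c=r*d+off*n; return cw(H+c[0]+.012,0,.048+c[1]+.019)
a=tcp(1.8); q=ctrl.ik([a[0],a[1],.36],down(yaw)); print(q)
ctrl.movep([a[0],a[1],.36],down(yaw)); ctrl.movel(a,max_speed=.2)
f0=np.array(get_state()["contact_force"]); print(f0)
for phi in np.append(np.arange(1.7,.05,-.1),[.05,.03,.015,0.0,-.01]):
    ctrl.movel(tcp(phi),max_speed=.15); f=np.array(get_state()["contact_force"])-f0
    print(round(phi,3),np.round(f,1),end=";")
    if np.linalg.norm(f)>25: print("stop"); break
s=get_state(); print(s["tcp_pos"],s["time"],np.round(s["qpos"],2))
E
```

```text
(array([ 0.56673717, -0.35199993,  0.06563134]), np.float64(0.0019037858916528955), 1459)
(array([ 0.56676292, -0.35198707,  0.06644994]), np.float64(0.0018979357840978803), 1458)
(array([ 0.5667334 , -0.3519688 ,  0.06587161]), np.float64(0.0018977052866587935), 1461)
[ 0.62945246  0.82457348 -0.72578215  0.66931393  0.51961534  1.7636347
  1.83276457]
[ 0.2789145  -0.03406809  0.49089921]
1.7 [ 0.1  0.1 -1.2];1.6 [-0.5  0.1  0.1];1.5 [-0.3 -0.5 -0.1];1.4 [-0.3 -0.2 -1.2];1.3 [ 0.1 -0.4 -0.7];1.2 [ 0.3  0.9 -0.6];1.1 [-0.4 -0.5 -0.9];1.0 [-0.2 -0.   0.1];0.9 [-0.1  0.1 -0.4];0.8 [-0.6 -0.1 -0.1];0.7 [-0.5 -0.6 -0.1];0.6 [ 0.2 -0.1 -0.6];0.5 [-0.3  0.  -1.6];0.4 [-0.4 -0.2 -0.4];0.3 [-0.3 -0.3 -0.1];0.2 [-0.6 -0.4  0.3];0.1 [ 0.2 -0.3 -0.8];0.05 [-0.8  0.5 -0.8];0.03 [-0.6  1.  -0.3];0.015 [-0.8 -0.3 -0.1];0.0 [-0.9  0.7 -0.2];-0.01 [-4.7  1.7 11.8];[ 0.50711962 -0.35695597  0.06972767] 43.6833 [ 0.98  0.77 -0.7   1.72  0.62  0.89  1.65]
```

```bash
sed -i 's/^CASE=.*/CASE=np.array([0.5669,-0.3523]); CY=0.066/' h.py; python3 - <<'E'
from h import *
p=np.array(get_state()["tcp_pos"]); p[2]=.2; ctrl.movel(p,max_speed=.25); ctrl.ungrasp()
im,W,K,M=look("w5",(.58,-.36,.34))
P=W.reshape(-1,3);P=P[~np.isnan(P[:,0])]; x,y,z=P.T
def med(lab,m): q=P[m]; print(lab,len(q),q.min(0).round(4),np.median(q,0).round(4),q.max(0).round(4)) if len(q) else print(lab,0)
med("lid",(abs(x-.55)<.06)&(abs(y+.355)<.05))
med("knob",(z>.090)&(z<.1)&(x>.4)&(x<.6)&(y>-.53)&(y<-.45))
med("pin top",(z>.088)&(z<.1)&(x>.6)&(x<.75)&(y>-.25)&(y<-.15))
med("lug",(z>.047)&(z<.056)&(x>.53)&(x<.60)&(y>-.285)&(y<-.23))
med("eye",(z>.056)&(z<.066)&(x>.38)&(x<.45)&(y>-.58)&(y<-.48))
g=cv2.cvtColor(im,cv2.COLOR_BGR2GRAY)
for t,zz in (("bar_pivot",.061),("lug_hole",.051),("bar_eye",.061),("lock_pin",.09)): print(t,[(round(r["p"],2),np.round(r["point"])) for r in models.recognise("wrist",t)[:2]])
print("lug px pred",proj(cw(0,.095,.051),K,M),"pivot",proj(cw(0,-.095,.061),K,M),get_state()["time"])
E
```

```text
lid 38253 [ 0.4903 -0.405   0.0461] [ 0.5673 -0.3562  0.401 ] [ 0.61   -0.305   0.4228]
knob 210 [ 0.4884 -0.4935  0.0901] [ 0.4976 -0.4841  0.0929] [ 0.5068 -0.4753  0.0951]
pin top 198 [ 0.6698 -0.2026  0.088 ] [ 0.6789 -0.1931  0.0929] [ 0.6907 -0.1822  0.0952]
lug 818 [ 0.5311 -0.285   0.0472] [ 0.5625 -0.2663  0.0493] [ 0.5998 -0.2385  0.0522]
eye 1279 [ 0.38   -0.5402  0.056 ] [ 0.4192 -0.5234  0.0592] [ 0.45   -0.4971  0.066 ]
bar_pivot [(0.93, array([272., 156.]))]
lug_hole [(0.67, array([165.,  97.])), (0.56, array([277., 159.]))]
bar_eye [(0.72, array([172.,  97.]))]
lock_pin [(0.61, array([397., 254.]))]
lug px pred [350.71298038 167.68489308] pivot [214.33057136 177.62839007] 46.0667
```

View pics/w5.png

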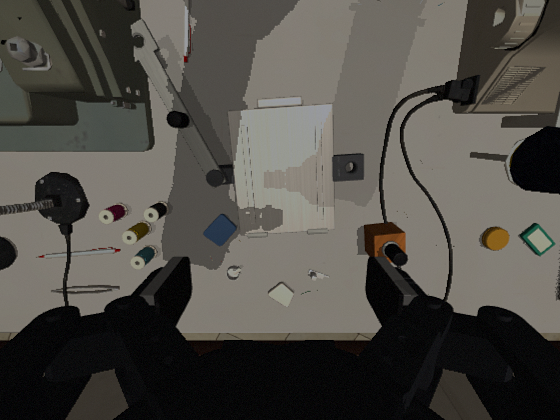

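Lid is closed flat. The lug hole at (350,167) and pivot at (215,178) match predictions; the knob is at (178,119). Checking machine clearance, then swinging the bar by its knob.

```bash
python3 - <<'E'
from h import *
P=np.vstack([np.load(f+".npz")["W"].reshape(-1,3) for f in("top0","side0","w1","w2","w5")]);P=P[~np.isnan(P[:,0])]
for xx in np.arange(.34,.6,.03):
  for zl,zh in((.07,.14),(.14,.3)):
    q=P[(abs(P[:,0]-xx)<.015)&(P[:,2]>zl)&(P[:,2]<zh)&(P[:,1]<-.50)&(P[:,1]>-.7)]; print(round(xx,2),zl,round(float(np.percentile(q[:,1],99)),3) if len(q)>5 else None)
piv=cw(0,-.095,0)[:2]; k=np.array([.4976,-.4841]); v=k-piv; psi0=np.arctan2(v[1],v[0])%(2*np.pi)-np.pi/2-CY; R=np.linalg.norm(v); print(psi0,R)
for y in (3.2,1.24): print(ctrl.ik([k[0],k[1],.15],down(y)))
E
```

```text
0.34 0.07 -0.538
0.34 0.14 -0.538
0.37 0.07 -0.525
0.37 0.14 -0.538
0.4 0.07 -0.537
0.4 0.14 -0.539
0.43 0.07 -0.538
0.43 0.14 -0.552
0.46 0.07 -0.538
0.46 0.14 -0.564
0.49 0.07 -0.548
0.49 0.14 None
0.52 0.07 None
0.52 0.14 None
0.55 0.07 None
0.55 0.14 None
0.58 0.07 None
0.58 0.14 None
1.9601960210666582 0.08414061390163897
[ 1.11661318  0.77827523 -0.73801301  1.42321658  0.54408432  1.14941309
  1.92851562]
[ 0.89642656  0.70139191 -0.29526843  1.42668109  0.21874382  1.04576375
  0.22635203]
```

```bash
python3 - <<'E'
from h import *
piv=cw(0,-.095,0)[:2]; k=np.array([.4976,-.4841]); R=.085
def kn(psi): a=psi+np.pi/2+CY; return piv+R*np.array([np.cos(a),np.sin(a)])
y0=1.6; p0=1.96
ctrl.movep([.50,-.44,.2],down(y0)); ctrl.movep([k[0],k[1],.15],down(y0)); ctrl.movel([k[0],k[1],.083],max_speed=.1)
ctrl.close_gripper(40); s=get_state(); print(s["width"],s["contact_force"])
f0=np.array(s["contact_force"])
for psi in np.append(np.arange(p0-.1,.05,-.14),[0.0]):
    t=kn(psi); ctrl.movel([t[0],t[1],.083],frame=down(y0-(p0-psi)),max_speed=.12)
    f=np.array(get_state()["contact_force"])-f0; print(round(psi,2),np.round(f,1),end="; ")
    if np.linalg.norm(f)>40: print("stop");break
s=get_state(); print(s["tcp_pos"],s["width"],np.round(s["qpos"],2),s["time"])
E
```

```text
0.019069918317938184 [-3.16584267 -0.60355314  4.22893125]
1.86 [ 2.4  1.3 -0.4]; 1.72 [3.5 2.3 0.4]; 1.58 [2.3 1.1 1.4]; 1.44 [3.1 2.  1.7]; 1.3 [3.3 1.4 1.3]; 1.16 [3.3 0.7 1.4]; 1.02 [ 2.8 -0.2  1.7]; 0.88 [2.3 0.3 2.1]; 0.74 [ 4.5 -0.2  0.4]; 0.6 [ 5.  -0.   1.4]; 0.46 [ 8.5 -1.2  0.5]; 0.32 [ 4.1 -2.6  1.9]; 0.18 [ 3.2 -2.   2.2]; 0.0 [ 3.1 -1.8  3.5]; [ 0.56689589 -0.36387428  0.08329028] 0.018618961026462454 [ 0.42  0.74  0.21  1.56 -0.18  0.86 -1.24] 53.1167
```

```bash
python3 - <<'E'
from h import *
ctrl.ungrasp(); p=np.array(get_state()["tcp_pos"]); p[2]=.16; ctrl.movel(p,max_speed=.25)
L=cw(0,.095,0); P=np.array([.679,-.193])
crops=[]
for i,y in enumerate((CY,CY+np.pi)):
    im,W,K,M=look(f"e{i}",(L[0],L[1],.16),y)
    u,v=proj(cw(0,.095,.061),K,M); print(u,v)
    crops.append(cv2.resize(cv2.getRectSubPix(im,(90,90),(u,v)),None,fx=4,fy=4,interpolation=cv2.INTER_CUBIC))
im,W,K,M=look("p1",(P[0],P[1],.2),CY+np.pi)
u,v=proj([P[0],P[1],.095],K,M); print(u,v)
cv2.imwrite("pics/eye.png",np.hstack(crops))
print(get_state()["time"],get_state()["qpos"])
E
```

```text
281.31685201910625 220.15241786080063
277.8165349567746 220.03658465918943
277.4904701823344 217.44074749103012
57.3083 [ 0.59148532  0.74034892 -0.69903955  1.32337965  0.47595922  1.24561227
  1.50882582]
```

View pics/eye.png

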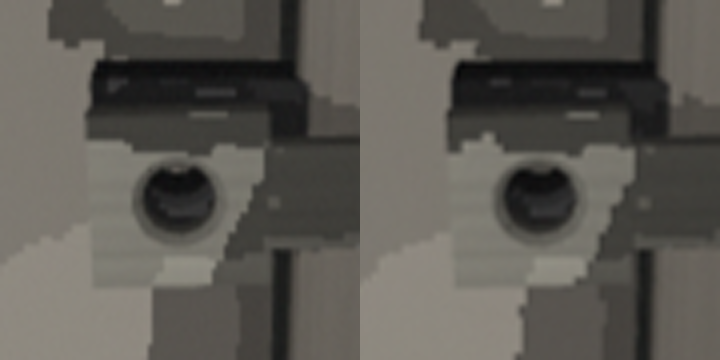

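View pics/p1.png

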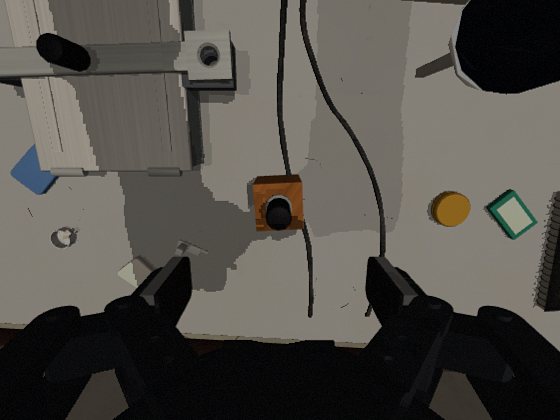

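```bash
python3 - <<'E'
from h import *
for f in("e0","e1","p1"):
    D=np.load(f+".npz"); print(f,D["M"].round(3).tolist())
a=np.load("e0.npz")["im"].astype(int);b=np.load("e1.npz")["im"].astype(int);print(abs(a-b).mean())
print(get_state()["tcp_pos"],get_state()["eef_rot"])
cv2.imwrite("pics/ee.png",np.hstack([cv2.resize(np.load(f+".npz")["im"],(400,300)) for f in("e0","e1")]))
E
```

```text
e0 [[0.068, -0.962, -0.264, 0.627], [-0.998, -0.066, -0.016, -0.251], [-0.002, 0.264, -0.965, 0.281], [0.0, 0.0, 0.0, 1.0]]
e1 [[0.064, -0.963, -0.262, 0.627], [-0.998, -0.062, -0.016, -0.254], [-0.001, 0.263, -0.965, 0.282], [0.0, 0.0, 0.0, 1.0]]
p1 [[-0.065, 0.963, 0.26, 0.614], [0.998, 0.062, 0.018, -0.197], [0.001, 0.261, -0.965, 0.322], [0.0, 0.0, 0.0, 1.0]]
6.066021825396826
[ 0.67884764 -0.19305599  0.19987744] [-1.73981611e-04 -3.26724402e-02  9.99466097e-01 -5.47394228e-05]
```

View pics/ee.png

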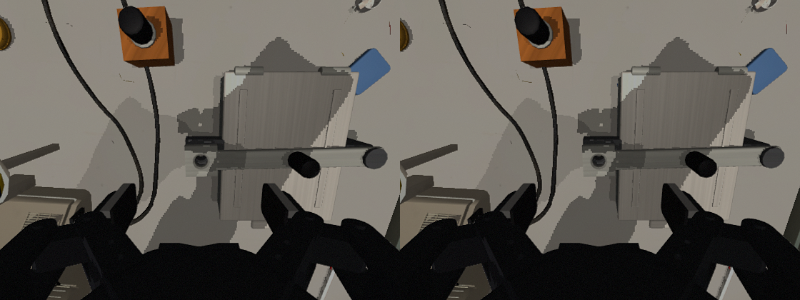

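```bash
cat >> h.py <<'E'
def hole(D,z,guess,rad=.017):
    im,K,M=D["im"],D["K"],D["M"]; u,v=proj(list(guess)+[z],K,M); 
    pr=np.array([proj([guess[0]+.0075*np.cos(a),guess[1]+.0075*np.sin(a),z],K,M) for a in np.arange(0,6.28,.05)])
    g=cv2.GaussianBlur(cv2.cvtColor(im,cv2.COLOR_BGR2GRAY),(0,0),.6).astype(np.float32)
    best=None
    # dark-inside minus bright-ring score of the 15 mm circle
    for dx in np.arange(-.009,.0091,.0005):
        for dy in np.arange(-.009,.0091,.0005):
            sc=0
            for r,w in((.0045,-1),(.0065,-1),(.0095,1),(.0115,1)):
                pts=np.array([proj([guess[0]+dx+r*np.cos(a),guess[1]+dy+r*np.sin(a),z],K,M) for a in np.arange(0,6.28,.52)],np.float32)
                sc+=w*cv2.remap(g,pts[None,:,0],pts[None,:,1],cv2.INTER_LINEAR).mean()
            if best is None or sc>best[0]: best=(sc,guess[0]+dx,guess[1]+dy)
    return np.round(best,4)
E
python3 - <<'E'
from h import *
L=cw(0,.095,0)[:2]; print(L)
for f in("w1","w2","w3","w4","w5"): print(f,"lug",hole(np.load(f+".npz"),.051,L))
for f in("e0","e1","p1"): print(f,"eye",hole(np.load(f+".npz"),.061,L+[-.004,0]))
for f in("w1","w5","e0","p1"):
    W=np.load(f+".npz")["W"].reshape(-1,3); W=W[~np.isnan(W[:,0])]
    q=W[(W[:,2]>.0885)&(W[:,2]<.1)&(np.hypot(W[:,0]-.679,W[:,1]+.193)<.03)]
    print(f,"pin",len(q),q.mean(0).round(4),((q.max(0)+q.min(0))/2).round(4)) if len(q) else 0
    q=W[(W[:,2]>.0905)&(W[:,2]<.1)&(np.hypot(W[:,0]-.567,W[:,1]+.364)<.03)]
    if len(q): print(f,"knob",len(q),q.mean(0).round(4),((q.max(0)+q.min(0))/2).round(4))
E
```

```text
[ 0.56063455 -0.25750683]
w1 lug [49.9068  0.5516 -0.2545]
w2 lug [53.3426  0.5696 -0.2485]
w3 lug [53.3654  0.5696 -0.2485]
w4 lug [52.8145  0.5696 -0.2485]
w5 lug [46.4324  0.5696 -0.256 ]
e0 eye [140.7689   0.5561  -0.2575]
e1 eye [138.4385   0.5561  -0.2575]
p1 eye [174.8595   0.5561  -0.257 ]
w1 pin 254 [ 0.6799 -0.1932  0.093 ] [ 0.6805 -0.1926  0.0923]
w5 pin 192 [ 0.6795 -0.1929  0.0928] [ 0.6802 -0.1924  0.092 ]
e0 pin 1276 [ 0.6798 -0.1933  0.0928] [ 0.6804 -0.1926  0.0922]
e0 knob 594 [ 0.5659 -0.3615  0.0928] [ 0.5655 -0.3622  0.0928]
p1 pin 521 [ 0.6796 -0.1921  0.0928] [ 0.6802 -0.1921  0.0917]
p1 knob 658 [ 0.5656 -0.3609  0.0928] [ 0.5655 -0.3614  0.093 ]
```

```bash
python3 - <<'E'
from h import *
import h
L=cw(0,.095,0)[:2]
for f in("w1","w2","w3","w4","w5"):
    D=np.load(f+".npz"); im,K,M=D["im"],D["K"],D["M"]
    g=cv2.cvtColor(im,cv2.COLOR_BGR2GRAY).astype(np.float32)
    # rectified top view of plane z=.051, 0.5 mm/px
    xs=np.arange(-.028,.0281,.0005); mp=np.array([[proj([L[0]+a,L[1]+b,.051],K,M) for b in xs] for a in xs],np.float32)
    T=cv2.remap(g,mp[...,0],mp[...,1],cv2.INTER_CUBIC); np.save(f+"_T.npy",T)
    sub=T[40:73,40:73]; # +-8mm
    a,b=np.mgrid[40:73,40:73]; w=np.clip(np.percentile(sub,60)-sub-8,0,None)
    print(f,"dark centroid mm",((w*xs[a]).sum()/w.sum()*1e3).round(2),((w*xs[b]).sum()/w.sum()*1e3).round(2))
T=np.hstack([cv2.resize(np.clip(np.load(f+"_T.npy")*1.6,0,255).astype(np.uint8),(260,260),interpolation=cv2.INTER_CUBIC) for f in("w1","w4","w5")])
cv2.imwrite("pics/lug.png",T)
E
```

```text
w1 dark centroid mm -2.64 2.72
w2 dark centroid mm 1.15 1.89
w3 dark centroid mm 1.2 1.86
w4 dark centroid mm 1.51 1.75
w5 dark centroid mm 0.61 3.38
```

View pics/lug.png

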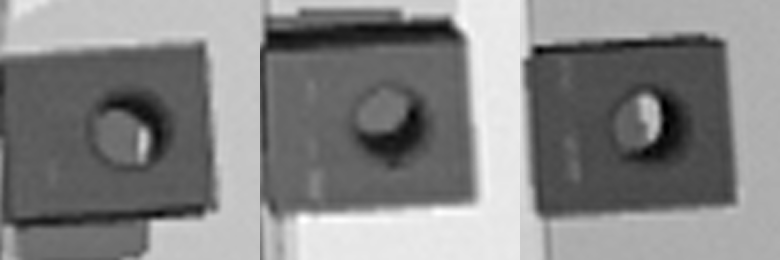

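The lug hole rim averages to (.5598,-.2571) and the eye is at (.5561,-.2573), so the bar must swing 3.7 mm more. Squeezing the knob across its travel to correct it.

```bash
cat > nudge.py <<'E'
from h import *
import sys
kx=float(sys.argv[1]); tag=sys.argv[2]; ky=-.3613
yaw=CY+np.pi/2
ctrl.movep([kx,ky,.16],down(yaw)); ctrl.movel([kx,ky,.083],max_speed=.1)
ctrl.close_gripper(40); ctrl.pause(.2); s=get_state(); print(s["width"],s["contact_force"],s["tcp_pos"])
ctrl.ungrasp(); ctrl.movel([kx,ky,.16],max_speed=.2)
L=np.array([.5598,-.2571])
for i,y in enumerate((CY+np.pi,)):
    ctrl.movep([L[0],L[1],.16],down(y)); ctrl.pause(.2); im,W,K,M=look(tag,move=False)
    print("eye",hole(np.load(tag+".npz"),.061,L+[-.002,0]),M[:3,3])
P=W.reshape(-1,3);P=P[~np.isnan(P[:,0])];q=P[(P[:,2]>.0905)&(P[:,2]<.1)&(np.hypot(P[:,0]-.567,P[:,1]+.362)<.03)]
print("knob",q.mean(0).round(4),get_state()["time"])
E
python3 nudge.py .5674 n1
```

```text
0.018947176650475028 [-2.77342909  1.11310972  4.41488092] [ 0.56727327 -0.36134256  0.08325948]
eye [105.0135   0.5593  -0.2571] [ 0.49439462 -0.2611903   0.28188614]
knob [ 0.567  -0.361   0.0927] 62.5833
```

```bash
python3 - <<'E'
from h import *
y=CY+np.pi; P=[.680,-.1927]
ctrl.movep([P[0],P[1],.2],down(y)); ctrl.movel([P[0],P[1],.081],max_speed=.12)
ctrl.close_gripper(50); ctrl.pause(.2); s=get_state(); print(s["width"],s["tcp_pos"],s["contact_force"])
ctrl.movel([P[0],P[1],.17],max_speed=.1); print(get_state()["width"],get_state()["contact_force"])
T=[.5595,-.2571]
ctrl.movel([T[0],T[1],.17],max_speed=.15); ctrl.movel([T[0],T[1],.142],max_speed=.1); ctrl.pause(.2)
f0=np.array(get_state()["contact_force"])
for z in np.arange(.139,.0855,-.003):
    ctrl.movel([T[0],T[1],z],max_speed=.04); s=get_state(); f=np.array(s["contact_force"])-f0
    print(round(z,3),np.round(f,1),end="; ")
    if f[2]>15: print("stop"); break
print(s["tcp_pos"],s["width"],s["time"])
E
```

```text
0.020488978143799123 [ 0.68018391 -0.19270821  0.08132771] [-0.51358454 -0.1923246   3.16966876]
0.020886322060973107 [-0.02460407 -0.26265632 -0.74376721]
0.139 [0.2 0.  0.7]; 0.136 [-0.1 -0.   0.7]; 0.133 [ 1.1 -0.4  0.6]; 0.13 [0.4 0.  1. ]; 0.127 [1.6 0.5 0.7]; 0.124 [ 0.7 -0.   1.2]; 0.121 [ 0.4 -1.1  0.9]; 0.118 [0.8 0.7 0.4]; 0.115 [0.7 0.3 1.4]; 0.112 [ 0.1 -0.1  2. ]; 0.109 [ 0.7 -0.1  0.5]; 0.106 [ 1.3 -0.2 -0.1]; 0.103 [ 0.7 -1.   1. ]; 0.1 [ 1.4 -0.4  1. ]; 0.097 [ 1.2 -1.  -0.1]; 0.094 [-0.2 -1.1  0.9]; 0.091 [ 1.1 -0.2  0.8]; 0.088 [0.8 0.7 1. ]; [ 0.5593996  -0.25709894  0.08777426] 0.02057575944312938 72.3917
```

```bash
python3 - <<'E'
from h import *
T=[.5595,-.2571]; f0=np.array(get_state()["contact_force"])
for z in (.087,.086,.085):
    ctrl.movel([T[0],T[1],z],max_speed=.03); f=np.array(get_state()["contact_force"])-f0; print(z,np.round(f,1))
    if f[2]>8: break
ctrl.ungrasp(); ctrl.pause(.3); ctrl.movel([T[0],T[1],.2],max_speed=.15)
ctrl.movep([.55,-.30,.34],down(CY+np.pi)); ctrl.pause(.2)
im,W,K,M=look("f1",move=False)
P=W.reshape(-1,3);P=P[~np.isnan(P[:,0])];near=np.hypot(P[:,0]-T[0],P[:,1]-T[1])
q=P[(near<.013)&(P[:,2]>.07)&(P[:,2]<.13)]; print("pin top",q[:,2].max(),np.percentile(q[:,2],80),q[q[:,2]>.092].mean(0))
q=P[(P[:,2]>.0905)&(P[:,2]<.1)&(np.hypot(P[:,0]-.567,P[:,1]+.362)<.03)]; print("knob",q.mean(0).round(4))
D=np.load("f1.npz"); 
s2,d2,K2,M2=grab("side"); u,v=map(int,proj([T[0],T[1],.07],K2,M2)); c=cv2.resize(s2[v-35:v+35,u-45:u+45],(560,436),interpolation=cv2.INTER_CUBIC)
cv2.imwrite("pics/side_f.png",c); print(get_state()["time"])
E
```

```text
0.087 [-0.2 -0.2  1.9]
0.086 [-0.4  0.3  7.1]
0.085 [-0.4 -0.2 13.9]
pin top 0.10125529853685888 0.09941495670803653 [ 0.56098641 -0.25636353  0.09867381]
knob [ 0.5682 -0.3612  0.0929]
75.9417
```

View pics/f1.png

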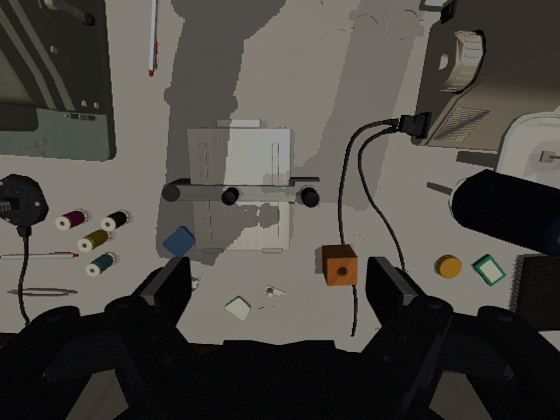

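View pics/side_f.png

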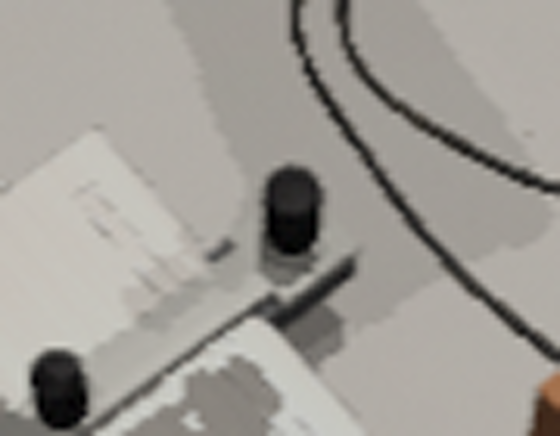

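The wrist view shows the bar across the closed lid, the pin upright in the eye at (310,197) and the stand empty at (341,268). The side view shows the flange down on the bar. The pin's top measures about 0.10 m, so it is home.

```bash
python3 -c "
from h import *
print(ticket.close_job())"
```

```text
the job is handed in; nothing more can be done
None
```

I packed both screwdrivers and the seam ripper in the case, closed the lid, swung the locking bar over the lug, pushed the pin fully home, and handed the job in at about 76 s. I haven't seen the judge's result.

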